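# Put the wind disc away and latch the tile tray

### The arm

A 7-joint arm with a two-finger parallel gripper is mounted at the origin on the work surface. World frame = base frame: x ahead of the robot, y to its left, z up, the work surface at z = 0. Lengths are in m, angles in rad, forces in N, time in s.
With the tool pointing down it reaches from about 0.35 to 0.775 m from the base axis. Payload 3.1 kg.
Tool frame: the origin (TCP) lies midway between the tips of the shut fingers; the grasp point (between the pads) lies 19 mm behind it; z points along the fingers, y is the line along which they close (so a half turn about z gives the same grasp; the last joint's range is limited). The gripper opens to 85 mm and grips with 20 to 120 N. Pads are 22 mm wide; open, the fingers measure 114 mm over their backs; the gripper's body (76 mm by 85 mm) begins 54 mm behind the grasp point. The pads swing forward as they close: fully open they stand 13 mm farther back than shut.
Start: joints at [1.257, 0.311, 0.014, 1.512, -0.004, 1.319, -0.027], TCP at [0.148, -0.53, 0.231] pointing down, gripper open.
Joint ranges: [-2.7, 2.7], [-0.3, 1.91], [-1.27, 1.3], [0.12, 2.57], [-1.44, 4.58], [0.2, 2.03], [-3.05, 3.05]. Speed limits (rad/s): [2.79, 2.79, 3.14, 3.14, 3.14, 3.14, 3.14].

### API

Orientations are given as a unit quaternion [w, x, y, z].
In Python, from plant import r, camera gives the robot as it stands.
- The arm moves only by the tool carry_out, never from a script. Its argument "deltas" is a list that holds one entry, the list of rows, each a list of 7 numbers: the shift along the tool's x, y, z each as a share of 200 mm, from -1 to 1, then the turn, a rotation vector about the tool's x, y, z each as a share of 2 rad, from -1 to 1, then the opening, from 0 (shut) to 1 (fully open). In form: [[[tx, ty, tz, wx, wy, wz, jaw], ...]]. A call has 1 to 20 rows; each row shifts and turns the commanded pose from where the row before left it, along the tool's axes as they then stand; what a row does not reach is not made up. A row lasts 1/12 s, in which the tool goes at most 41.7 mm and 7.16 degrees, less where a joint would pass 70% of its speed; a pose out of reach is approached as far as the arm can. A call with a number of a shift or a turn outside -1 to 1 is refused whole. A call with a gripper value outside its range is refused whole. The fingers move at their own pace and stop on an object; "squeeze" is the grip in N (left out, the last holds). Time passes only in rows, so rows that do not move let the fingers close. It gives the time, the measured TCP pose, the force, the opening and the grip force at its end, in the units of the state.
- r.observe(): the state, without advancing time (a new reading comes with each control period).
- camera(name): name is "side" or "top" or "wrist"; returns a dict with "pixels" (480x640x3 uint8, blue, green, red), "z_map" (480x640 float32, m along the optical axis (not along the pixel's ray), 0 where there is no reading), "fx", "fy", "cx", "cy" (pixels), "k1" (the pictures are not rectified: a ray, as slopes to the right and down, at radius r is drawn at 1 + k1 r^2 times it, then the intrinsics apply), "R" (3x3) and "t" (3): a world point X has camera coordinates R X + t. Camera axes: x right, y down, z forward; pixel columns grow to the right and rows downward; lengths in m; the calibration is good to about 2 mm. A picture is of the moment at which its call begins.
- r.job_done(): hands the job in; it is judged then, once.
The state is a dict: "t": time; "joint_positions": joint angles; "qd": joint speeds; "joint_efforts": joint torques, N m; "eef_pos": TCP position; "tcp_rot": TCP orientation; "wrist_force": force on the tool from outside, world axes, zero at the start; "ft_torque": the same for the moment, N m; "gripper_width": opening from 0.0 (shut) to 1.0 (fully open); "gripper_force": force on a finger pad.
Only numpy, scipy, OpenCV 4.12 (cv2) and the standard library are available. Lean on these libraries where they do the work, as an engineer would, in place of code of your own. Each camera call takes 0.05 s, during which the arm holds its last target. There are 200 camera calls.

### The job

Set the wooden wind disc flat into the empty front pocket of the pulled-out grey tile tray without dropping it, then push the tray fully home into its rack. Last, swing the steel hook down until it rests in the catch on the tray's front, and leave everything else on the table where it is.

Things in the scene. Friction and masses are not known exactly. Their poses are not given: they have to be found in the camera images.
- wind_disc: Loose plain wooden disc lying flat on the table, 46 mm in diameter, 16 mm thick, about 25 g, with a darker ring on its top. Origin: centre of its underside; z up.
- tray_pocket (a point): Centre of the inner floor of the front pocket of the grey plastic tile tray. x points into the rack (away from the robot), y along the tray's width to the left, z up. The pocket is 85 mm (x) by 152 mm (y) and its walls are 41 mm above its floor; behind it the tray is full of tiles. This floor is 70 mm above the table. The tray's outer front face is 46.5 mm in front of this point.
- tray_front (a point): Free spot on the outside of the tray's front face, for pushing: 35 mm to the right of the tray's middle, 91 mm above the table. The face is 160 mm wide and spans 66 to 111 mm above the table. Axes as tray_pocket.
- tray (a joint): How far the tray is pulled out of the rack, m: 0 fully home, up to 0.22. It slides along the rack's -x, with about 1 N of friction.
- hook_pivot (a point): Hinge of the steel hook, on the rack's left front post, 105 mm above the table, 8 mm in front of the plane of the closed tray's front and 98 mm left of the tray's middle; hinge axis along the rack's x. Axes are the rack's: x away from the robot into the rack, y left, z up. Rack posts stand behind that plane, 105 mm left and right of the tray's middle.
- shelf_edge (a point): Middle of the front edge of the see-through wire shelf over the rack; underside 333 mm above the table, 57 mm in front of the plane of the closed tray's front, 220 mm wide. It keeps an upright gripper away from the closed tray's front and the hook; a tool leaning back 30 to 45 degrees towards the robot gets under it. Axes are the rack's.
- hook_pin (a point): Middle of the free length of the hook's finger pin, 78 mm from the hinge. The pin is 12 mm thick and points from the hook arm towards the robot, reaching 10 mm in front of this point. The arm is a flat bar 4 mm thick, 12 mm high, 90 mm long. Closed, the pin is 78 mm right of the hinge at the hinge's height (10 mm nearer the robot); open, it is raised on an arc about the hinge.
- hook (a joint): Angle of the hook, rad: 0 closed (level, resting in the catch), positive raised, up to 1.35. It stays where it is left; about 1 N at the pin moves it.
- tray_catch (a point): Seat of the catch, a small upward-open steel U 16 mm wide on the tray's front, into which the hook arm comes down, 48 mm left of the tray's middle; its lip reaches 18 mm in front of the face.
- die: Bystander: blue acrylic die, 20 mm cube. Origin: centre of underside.
- tile_a: Bystander: mahjong tile lying flat, 36 x 27 x 20 mm. Origin: centre of underside.
- tile_b: Bystander: another such tile, on the left of the tray. Origin: centre of underside.
- glass_cup: Bystander: overturned drinking glass, 72 mm across at the table, 100 mm high. Origin: centre of underside.
- ashtray: Bystander: round ceramic ashtray, 110 mm across, 30 mm high. Origin: centre of underside.
- mug: Bystander: ceramic mug, 76 mm across, 85 mm high, handle to its +y. Origin: centre of underside.
There are look-alikes about, which are no part of the job. There is more than one size of the wind_disc; the one meant has the size given above.

How it is judged:
On the way, in this order (a step that is already met when the one before it is completed fails the run):
1. the disc lies flat in the tray's front pocket, released (x of wind_disc in the frame of tray_pocket between -0.03 and 0.03 m and y of wind_disc in the frame of tray_pocket between -0.065 and 0.065 m and z of wind_disc in the frame of tray_pocket between -0.006 and 0.006 m and angle between wind_disc's own z axis and vertical below 0.2 rad and contact force between the fingers and wind_disc below 0.05 N), for 0.2 s.
2. the tray is fully home (value of joint tray below 0.005 m), for 0.2 s.
3. the hook is down in its catch (value of joint hook below 0.07 rad and value of joint tray below 0.005 m), for 0.2 s.
At the end, for the whole second after the job is handed in: The disc lies flat (within 0.2 rad) and still on the floor of the tray's front pocket, the tray is home within 5 mm, and the hook is closed within 0.07 rad (5 mm at its pin), resting in the catch (all of step 3 and x of wind_disc in the frame of tray_pocket between -0.03 and 0.03 m and y of wind_disc in the frame of tray_pocket between -0.065 and 0.065 m and z of wind_disc in the frame of tray_pocket between -0.006 and 0.006 m and angle between wind_disc's own z axis and vertical below 0.2 rad and linear speed of wind_disc below 0.02 m/s); the robot touches nothing.
It fails at once if a bystander was moved more than 25 mm (distance of any of die, tile_a, tile_b, glass_cup, ashtray, mug from where it was at the start of the episode above 0.025 m).
It fails at once if the disc was dropped (falls free faster than 0.7 m/s, some 25 mm) (contact force between the fingers and wind_disc below 0.02 N and linear speed of wind_disc above 0.7 m/s).
It also fails if it takes over 69 s, if anything falls off the work surface, if the arm or the gripper's body presses on something with over 40 N, if the wrist force passes 120 N, or if a joint passes its speed limit or range.

## Working session

There is one attempt and no reset: what is moved stays moved. The work goes in short steps, Python scripts to look and compute and a tool call to move; the robot and the scene stay as the last step left them, time stands still between calls to the robot, and variables do not carry over. Pictures are saved under pics/ and viewed, at most 10 in all, crops included, and the job is handed in when it is done.

Besides the shell and the picture viewer there is one more tool, called after "Call:" as a command line: name --argument value ..., lists and objects as JSON in quotes. carry_out: Moves the arm, as the interface text tells. Its arguments: {"type":"object","properties":{"deltas":{"type":"array","items":{"type":"array","items":{"type":"array","items":{"type":"number"}}}},"squeeze":{"type":"number"}},"required":["deltas"]}

```bash
mkdir -p pics; cat > h.py <<'E'
import numpy as np, cv2
from plant import r, camera
def ray(c,u,v):
    x=(np.asarray(u,float)-c['cx'])/c['fx'];y=(np.asarray(v,float)-c['cy'])/c['fy']
    xd,yd=x,y
    for _ in range(8):
        k=1+c['k1']*(x*x+y*y); x,y=xd/k,yd/k
    return x,y
def pts(c,u,v,z):
    x,y=ray(c,u,v); P=np.stack([x*z,y*z,z],-1)
    return (P-c['t'])@np.asarray(c['R'])   # R^T(P-t)
def plane(c,u,v,h):
    x,y=ray(c,u,v); d=np.stack([x,y,np.ones_like(x)],-1)@np.asarray(c['R'])
    o=-np.asarray(c['R']).T@c['t']; return o+d*((h-o[2])/d[...,2])[...,None]
def cloud(c):
    v,u=np.mgrid[:480,:640]; P=pts(c,u,v,c['z_map']); P[c['z_map']<=0]=np.nan; return P
E
python3 - <<'E'
from h import *
import pickle
for n in ['side','top','wrist']:
    c=camera(n); cv2.imwrite(f'pics/{n}0.png',c['pixels']); pickle.dump(c,open(n+'0.pkl','wb'))
    print(n,-np.array(c['R']).T@c['t'],np.array(c['R'])[2],c['fx'],c['k1'])
print(r.observe())
E
```

```text
side [ 0.08011286 -0.47964617  1.05434407] [ 0.41778679  0.47168373 -0.77651057] 480.59300003542705 -0.11653859453138556
top [0.28961487 0.01199615 1.47497302] [ 0.18977003  0.01166741 -0.98175924] 493.7516927897255 -0.0822935899928684
wrist [ 0.22924344 -0.50919119  0.37192721] [-0.31338831 -0.08529986 -0.94578629] 361.4384356921243 -0.008825110994020205
{'t': 0.15, 'joint_positions': array([ 1.25727345,  0.31153718,  0.01399428,  1.51269756, -0.00439028,
        1.31920208, -0.0272046 ]), 'qd': array([ 0.00059922, -0.00202604, -0.00029164, -0.00557002, -0.00054385,
       -0.00096874,  0.00196839]), 'joint_efforts': array([ 3.29299464e-04, -3.80274439e+01,  1.46286786e-01, -2.30849057e+01,
        1.23719100e-02,  9.72387992e-03,  1.68675708e-06]), 'eef_pos': array([ 0.14753058, -0.52926441,  0.23046968]), 'tcp_rot': array([-8.91371343e-04,  9.90772829e-01,  1.35529990e-01, -1.66676643e-04]), 'wrist_force': array([ 0.22053427, -0.94993439,  0.52743622]), 'ft_torque': array([-0.01011292,  0.04555053, -0.0071168 ]), 'gripper_force': 0.0, 'gripper_width': 0.9991513588543792}
```

View pics/top0.png

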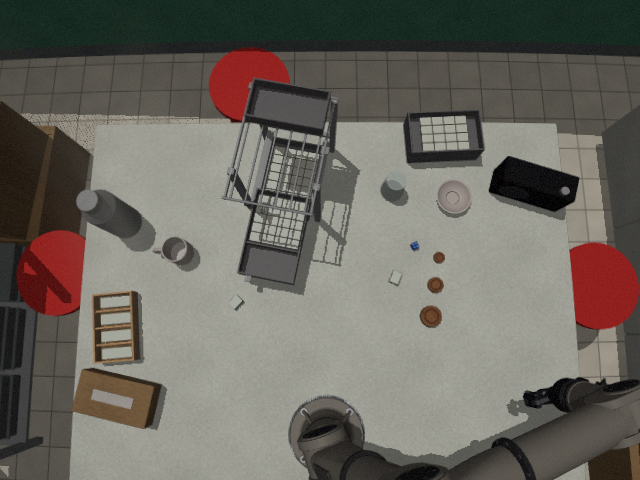

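View pics/side0.png

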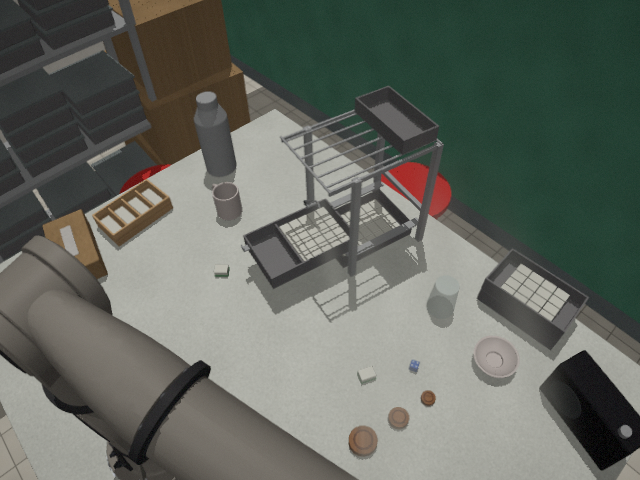

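The top view shows three wooden discs, at (439,257), (435,285) and (431,316). The tray pocket is near (270,264), in a rack that is yawed. The side view shows the rack front posts at (353,225) and (309,175), and the tray front at about (255,262). Next I'll measure these.

```bash
python3 - <<'E'
from h import *
import pickle
for n in ['top','side']:
    c=pickle.load(open(n+'0.pkl','rb')); P=cloud(c)
    hsv=cv2.cvtColor(c['pixels'],cv2.COLOR_BGR2HSV)
    m=((hsv[...,0]<20)&(hsv[...,1]>90)&(hsv[...,2]>50)).astype(np.uint8)
    k,l,s,ce=cv2.connectedComponentsWithStats(m)
    for i in range(1,k):
        if 40<s[i,4]<1500:
            v,u=np.where(l==i); z=np.nanpercentile(P[v,u,2],80)
            Q=plane(c,u,v,z if 0<z<.04 else .016)
            (x,y),(w,h),a=cv2.minAreaRect(Q[:,:2].astype(np.float32))
            if 0.1<x<.9 and abs(y)<.6: print(n,ce[i].round(),s[i,4],'z',z.round(4),'xy',round(x,4),round(y,4),'size',round(w*1e3),round(h*1e3))
    # tray rim points
    g=(P[...,2]>.098)&(P[...,2]<.118)&(P[...,0]>.3)&(P[...,0]<.95)&(P[...,1]>-.1)&(P[...,1]<.4)
    Q=P[g]; print(n,len(Q)); np.save(n+'rim.npy',Q)
    im=np.zeros((600,600),np.uint8)
    for p,sub in [(P,None)]:
        sel=(p[...,0]>.3)&(p[...,0]<.9)&(p[...,1]>-.2)&(p[...,1]<.4)&(p[...,2]>.02)&(p[...,2]<.4)
        q=p[sel]; 
        im[np.clip(((.9-q[:,0])*1000).astype(int),0,599),np.clip(((.4-q[:,1])*1000).astype(int),0,599)]=np.clip(q[:,2]*700,0,255)
    cv2.imwrite(f'pics/bev_{n}.png',cv2.applyColorMap(im,cv2.COLORMAP_JET))
cv2.imwrite('pics/bev.png',np.hstack([cv2.imread('pics/bev_top.png')[:,100:500],cv2.imread('pics/bev_side.png')[:,100:500]]))
a=cv2.resize(cv2.imread('pics/side0.png')[180:300,220:440],None,fx=3.6,fy=3.6,interpolation=cv2.INTER_CUBIC)
cv2.imwrite('pics/sidecrop.png',a)
E
```

```text
top [439. 257.] 92 z 0.0168 xy 0.5078 -0.3378 size 29 31
top [435. 284.] 174 z 0.0205 xy 0.4253 -0.3215 size 42 38
top [431. 316.] 340 z 0.0268 xy 0.333 -0.3031 size 56 58
top 1210
side [428. 397.] 151 z 0.013 xy 0.5085 -0.3399 size 31 27
side [353. 441.] 145 z 0.0222 xy 0.3195 -0.2935 size 46 19
side 1335
```

View pics/bev.png

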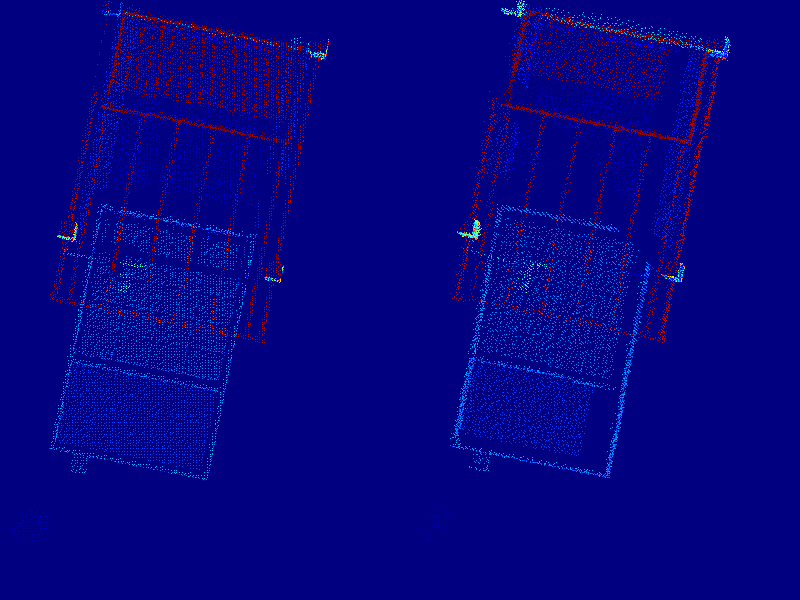

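View pics/sidecrop.png

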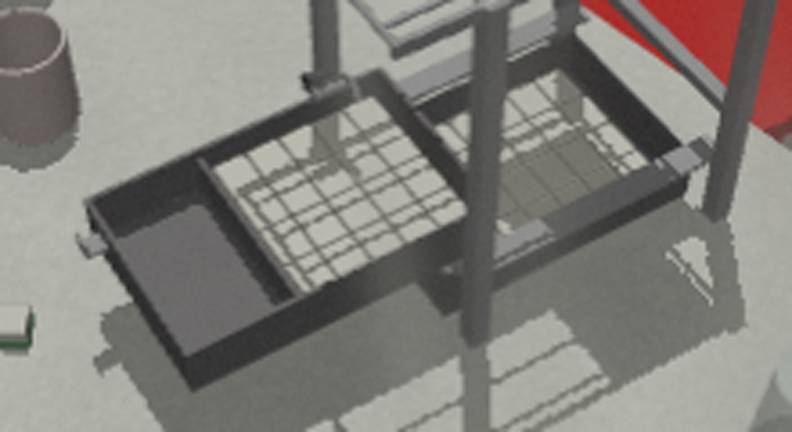

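The BEV gives the tray front corners at about (0.451,0.248) and (0.421,0.093), with yaw around -0.19. The shelf edge is at row ~319, and a hook blob sits near BEV (125,280). The middle disc looks like the 46 mm one. I'll refine this in the rack frame.

```bash
python3 - <<'E'
from h import *
import pickle
C={n:pickle.load(open(n+'0.pkl','rb')) for n in ['top','side','wrist']}
P=np.vstack([cloud(C[n]).reshape(-1,3) for n in ['top','side']]); P=P[np.isfinite(P[:,0])]
yaw=-.193; o=np.array([.436,.1705])
for it in range(4):
    R=np.array([[np.cos(yaw),-np.sin(yaw)],[np.sin(yaw),np.cos(yaw)]])
    L=np.c_[(P[:,:2]-o)@R,P[:,2]]
    rim=(L[:,2]>.1)&(L[:,2]<.118)
    le=L[rim&(L[:,0]>.01)&(L[:,0]<.19)&(abs(L[:,1]-.079)<.006)]; ri=L[rim&(L[:,0]>.01)&(L[:,0]<.19)&(abs(L[:,1]+.079)<.006)]
    fr=L[rim&(abs(L[:,1])<.07)&(abs(L[:,0])<.006)]
    a=np.polyfit(le[:,0],le[:,1],1)[0];b=np.polyfit(ri[:,0],ri[:,1],1)[0];f=np.polyfit(fr[:,1],fr[:,0],1)[0]
    print(yaw,a,b,f,'edges',np.median(le[:,1]),np.median(ri[:,1]),np.percentile(fr[:,0],[5,50,95]),np.median(fr[:,2]))
    yaw+=(a+b)/2*.8; o=o+R@[np.median(fr[:,0])-.0025,(np.median(le[:,1])+np.median(ri[:,1]))/2]
R=np.array([[np.cos(yaw),-np.sin(yaw)],[np.sin(yaw),np.cos(yaw)]])
print('yaw',yaw,'front',o,'pocket',o+R@[.0465,0]); np.savez('rack.npz',yaw=yaw,o=o)
L=np.c_[(P[:,:2]-o)@R,P[:,2]]
s=L[(abs(L[:,1])<.1)&(L[:,2]>.31)&(L[:,2]<.36)&(L[:,0]>.1)&(L[:,0]<.2)]
print('shelf front x pct',np.percentile(s[:,0],[1,5,20]),'z',np.median(s[:,2]))
po=L[(abs(abs(L[:,1])-.105)<.02)&(L[:,2]>.13)&(L[:,2]<.3)&(L[:,0]>.15)&(L[:,0]<.25)]; print('post x',np.percentile(po[:,0],[2,20,50]), [np.median(po[s*po[:,1]>0,1]) for s in (1,-1)])
fl=L[(abs(L[:,1])<.06)&(abs(L[:,0]-.046)<.03)]; print('floor z',np.median(fl[:,2]))
h=L[(L[:,1]>-.02)&(L[:,1]<.095)&(L[:,2]>.125)&(L[:,2]<.3)&(L[:,0]>.15)&(L[:,0]<.23)]
h=h[np.argsort(h[:,2])]; print(len(h)); print(h[::max(1,len(h)//25)].round(3))
E
```

```text
-0.193 -0.003374980091292703 0.002460119727915036 -0.005723764114212188 edges 0.07728779455669599 -0.07828896275232164 [-0.00097386  0.00238399  0.00532662] 0.10995075626779588
-0.19336594414535108 -0.002780730990693174 0.0024510099570423847 -0.005937322280749085 edges 0.07780236017378453 -0.07774923185157111 [-0.0008471   0.00249666  0.00531083] 0.10994922875579866
-0.1934978325588114 -0.0026490377264064406 0.0025827670564469835 -0.006068872825462856 edges 0.07778780950335397 -0.07775913955426442 [-0.00083849  0.00250172  0.00531291] 0.10994922875579866
-0.19352434082679518 -0.002622568692697682 0.0026092489422682975 -0.006095313210305365 edges 0.07777587144863729 -0.07776881654206666 [-0.00083915  0.00250035  0.00531093] 0.10994922875579866
yaw -0.19352966872696692 front [0.43579743 0.1700748 ] pocket [0.48142934 0.16113174]
shelf front x pct [0.14490054 0.14572838 0.14814612] z 0.3474881657805236
post x [0.20801521 0.2095328  0.21288565] [np.float64(0.0988130092258492), np.float64(-0.11020556572289247)]
floor z 0.06998055417306873
142
[[0.197 0.08  0.125]
 [0.196 0.071 0.134]
 [0.195 0.059 0.148]
 [0.171 0.048 0.152]
 [0.189 0.038 0.155]
 [0.17  0.036 0.156]
 [0.197 0.031 0.157]
 [0.195 0.023 0.158]
 [0.179 0.036 0.159]
 [0.182 0.041 0.16 ]
 [0.188 0.046 0.16 ]
 [0.2   0.046 0.161]
 [0.184 0.039 0.161]
 [0.197 0.026 0.162]
 [0.196 0.048 0.162]
 [0.189 0.038 0.163]
 [0.171 0.037 0.164]
 [0.193 0.034 0.164]
 [0.168 0.039 0.164]
 [0.194 0.022 0.164]
 [0.168 0.036 0.165]
 [0.192 0.038 0.165]
 [0.176 0.038 0.166]
 [0.17  0.042 0.166]
 [0.197 0.034 0.168]
 [0.197 0.035 0.168]
 [0.196 0.036 0.17 ]
 [0.222 0.093 0.225]
 [0.215 0.093 0.268]]
```

Call:
carry_out --deltas '[[[0,0,0,0,0,0.058,1],[0,0,0,0,0,0.058,1],[0,0,0,0,0,0.058,1],[0,0,0,0,0,0.058,1],[0.116,-0.1285,0.04,0,0,0,1],[0.116,-0.1285,0.04,0,0,0,1],[0.116,-0.1285,0.04,0,0,0,1],[0.116,-0.1285,0.04,0,0,0,1],[0.116,-0.1285,0.04,0,0,0,1],[0.116,-0.1285,0.04,0,0,0,1],[0.116,-0.1285,0.04,0,0,0,1],[0.116,-0.1285,0.04,0,0,0,1],[0.116,-0.1285,0.04,0,0,0,1],[0.116,-0.1285,0.04,0,0,0,1],[0,0,0,0,0,0,1],[0,0,0,0,0,0,1]]]'

```text
t: 1.48
eef_pos: [0.4262, -0.3188, 0.1503]
tcp_rot: [-0.001, 0.996, -0.093, -0.001]
wrist_force: [-0.6, -0.5, 0.3]
gripper_width: 1.001
gripper_force: 0.0
```

```bash
cat >> h.py <<'E'
from scipy.spatial.transform import Rotation as Ro
def tool(s=None):
    s=s or r.observe(); q=s['tcp_rot']; return np.array(s['eef_pos']),Ro.from_quat([q[1],q[2],q[3],q[0]])
def go(p,Rt=None):
    e,T=tool(); d=T.inv().apply(np.asarray(p)-e); print('delta mm',(d*1e3).round(1),'share',(d/.2).round(4))
    if Rt is not None: w=(T.inv()*Rt).as_rotvec(); print('rot',w.round(4),'share',(w/2).round(4))
def discs(c):
    P=cloud(c);hsv=cv2.cvtColor(c['pixels'],cv2.COLOR_BGR2HSV)
    m=((hsv[...,0]<22)&(hsv[...,1]>80)&(hsv[...,2]>50)).astype(np.uint8)
    k,l,s,ce=cv2.connectedComponentsWithStats(m)
    for i in range(1,k):
        if 100<s[i,4]<60000:
            v,u=np.where(l==i); z=np.nanmedian(P[v,u,2]); q=P[v,u]; t=abs(q[:,2]-z)<.004
            Q=plane(c,u[t],v[t],z); (x,y),(w,h),a=cv2.minAreaRect(Q[:,:2].astype(np.float32))
            print(ce[i].round(),s[i,4],'z',z.round(4),'xy',round(x,4),round(y,4),'mean',Q.mean(0).round(4),'size',round(w*1e3,1),round(h*1e3,1))
E
python3 - <<'E'
from h import *
c=camera('wrist'); cv2.imwrite('pics/w1.png',c['pixels']); discs(c)
e,T=tool(); print(e,T.as_matrix().round(3)); go([.425,-.3215,.1])
E
```

```text
[327. 108.] 1614 z 0.0108 xy 0.5105 -0.3423 mean [ 0.5109 -0.3423  0.0108] size 30.2 31.9
[327. 218.] 2355 z 0.0153 xy 0.4287 -0.327 mean [ 0.4293 -0.3272  0.0153] size 43.6 43.9
[325. 324.] 3293 z 0.021 xy 0.3366 -0.3092 mean [ 0.337  -0.3092  0.021 ] size 59.2 60.1
[ 0.4245241  -0.32115562  0.15070477] [[ 0.982 -0.189 -0.001]
 [-0.189 -0.982  0.   ]
 [-0.002 -0.    -1.   ]]
delta mm [ 0.6  0.3 50.7] share [0.003  0.0013 0.2535]
```

The middle disc measures about 44 mm across with its top at z 0.0153, so it is the right one. I'll descend partway and check again.

Call:
carry_out --deltas '[[[0.011,0.01,0.14,0,0,0,1],[0.011,0.01,0.14,0,0,0,1],[0,0,0.1,0,0,0,1],[0,0,0.05,0,0,0,1],[0,0,0,0,0,0,1],[0,0,0,0,0,0,1],[0,0,0,0,0,0,1]]]'

```text
t: 2.12
eef_pos: [0.4287, -0.3279, 0.0669]
tcp_rot: [0.001, 0.995, -0.096, 0.001]
wrist_force: [0.3, 0.4, -0.1]
gripper_width: 0.999
gripper_force: 0.0
```

```bash
python3 - <<'E'
from h import *
c=camera('wrist'); cv2.imwrite('pics/w2.png',c['pixels']); discs(c)
for _ in range(3): print(tool()[0]); camera('wrist')
go([.4285,-.3265,.001])
E
```

```text
[310. 115.] 3266 z 0.0108 xy 0.5112 -0.3416 mean [ 0.5114 -0.3417  0.0108] size 32.4 32.1
[313. 260.] 3392 z 0.0153 xy 0.4309 -0.3278 mean [ 0.4329 -0.3278  0.0153] size 44.5 40.1
[296. 291.] 112 z 0.015 xy 0.4162 -0.3125 mean [ 0.4153 -0.3135  0.015 ] size 13.1 6.7
[314. 398.] 4860 z 0.021 xy 0.3404 -0.3103 mean [ 0.3404 -0.3093  0.021 ] size 60.3 52.8
[ 0.42902112 -0.32783656  0.06709357]
[ 0.42908332 -0.32764553  0.06705905]
[ 0.42901277 -0.32743432  0.06686778]
delta mm [-0.6 -0.7 65.6] share [-0.0032 -0.0037  0.328 ]
```

View pics/w2.png

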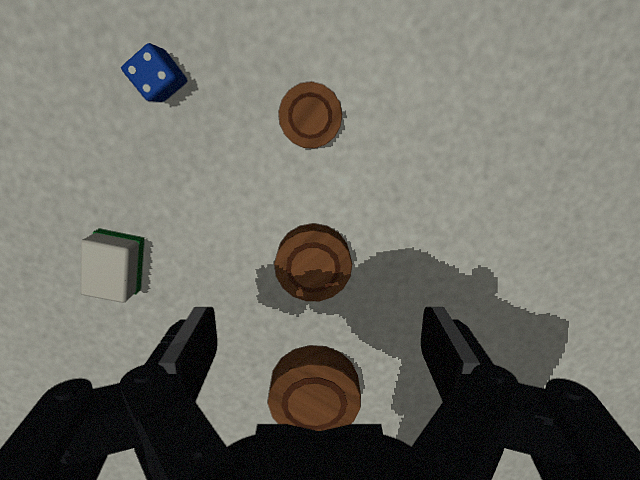

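The wrist view shows the target disc at (313,262), midway between the pads at columns 205 and 435. Both neighbours are clear of the pads. I'll descend and grasp.

Call:
carry_out --deltas '[[[0,0,0.125,0,0,0,1],[0,0,0.12,0,0,0,1],[0,0,0.06,0,0,0,1],[0,0,0.02,0,0,0,1],[0,0,0,0,0,0,1],[0,0,0,0,0,0,0.3],[0,0,0,0,0,0,0.3],[0,0,0,0,0,0,0.3],[0,0,0,0,0,0,0.3],[0,0,0,0,0,0,0.3],[0,0,0,0,0,0,0.3],[0,0,0,0,0,0,0.3],[0,0,0,0,0,0,0.3]]]' --squeeze 30

```text
t: 3.4
eef_pos: [0.4291, -0.3274, 0.0018]
tcp_rot: [0.001, 0.995, -0.096, 0.001]
wrist_force: [-0.2, 0.6, 5.6]
gripper_width: 0.524
gripper_force: 30.5
```

Call:
carry_out --deltas '[[[0,0,-0.05,0,0,0,0.3],[0,0,-0.12,0,0,0,0.3],[0,0,-0.18,0,0,0,0.3],[0,0,-0.18,0,0,0,0.3],[0,0,-0.18,0,0,0,0.3],[0,0,-0.15,0,0,0,0.3],[0,0,-0.08,0,0,0,0.3],[0,0,0,0,0,0,0.3],[0,0,0,0,0,0,0.3]]]'

```text
t: 4.15
eef_pos: [0.4284, -0.3268, 0.1894]
tcp_rot: [0.001, 0.995, -0.096, 0.001]
wrist_force: [0.1, 0.5, -0.4]
gripper_width: 0.525
gripper_force: 30.7
```

Call:
carry_out --deltas '[[[-0.008,-0.08,0,0,0,0,0.3],[-0.014,-0.16,0,0,0,0,0.3],[-0.016,-0.185,0,0,0,0,0.3],[-0.016,-0.185,0,0,0,0,0.3],[-0.016,-0.185,0,0,0,0,0.3],[-0.016,-0.185,0,0,0,0,0.3],[-0.016,-0.185,0,0,0,0,0.3],[-0.016,-0.185,0,0,0,0,0.3],[-0.016,-0.185,0,0,0,0,0.3],[-0.016,-0.185,0,0,0,0,0.3],[-0.016,-0.185,0,0,0,0,0.3],[-0.016,-0.185,0,0,0,0,0.3],[-0.016,-0.185,0,0,0,0,0.3],[-0.012,-0.12,0,0,0,0,0.3],[-0.006,-0.05,0,0,0,0,0.3],[0,0,0,0,0,0,0.3],[0,0,0,0,0,0,0.3]]]'

```text
t: 5.57
eef_pos: [0.4782, 0.1602, 0.1868]
tcp_rot: [0.001, 0.995, -0.096, -0.001]
wrist_force: [-0.0, -0.0, 0.2]
gripper_width: 0.524
gripper_force: 30.8
```

```bash
python3 - <<'E'
from h import *
c=camera('wrist'); cv2.imwrite('pics/w3.png',c['pixels'])
k=np.load('rack.npz'); yaw=float(k['yaw']); Rt=Ro.from_matrix(np.array([[np.cos(yaw),np.sin(yaw),0],[np.sin(yaw),-np.cos(yaw),0],[0,0,-1.]]))
print(tool()[0]); go([.4814,.1611,.074],Rt)
E
```

```text
[0.47862232 0.15900538 0.18709829]
delta mm [  2.5  -2.9 113.1] share [ 0.0126 -0.0147  0.5654]
rot [ 0.0031  0.0018 -0.001 ] share [ 0.0015  0.0009 -0.0005]
```

View pics/w3.png

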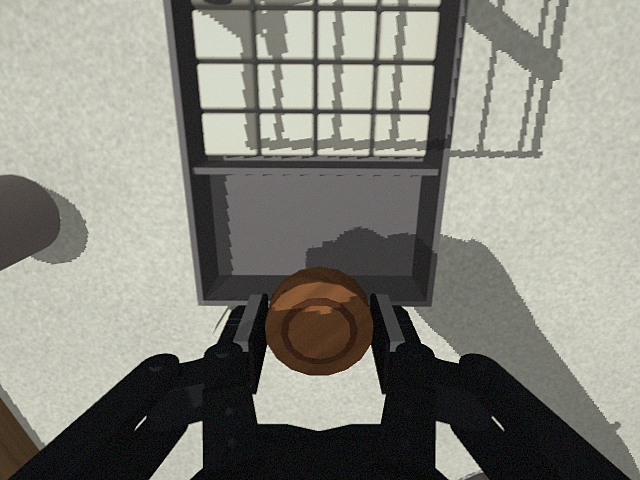

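The disc is level in the fingers at (320,320), and the pocket lies squarely below and ahead of it. I'll lower it to about 2 mm above the floor and release.

Call:
carry_out --deltas '[[[0,-0.008,0.12,0,0,0,0.3],[0,-0.007,0.15,0,0,0,0.3],[0,0,0.15,0,0,0,0.3],[0,0,0.09,0,0,0,0.3],[0,0,0.04,0,0,0,0.3],[0,0,0.015,0,0,0,0.3],[0,0,0,0,0,0,0.3],[0,0,0,0,0,0,0.3]]]'

```text
t: 6.28
eef_pos: [0.4808, 0.1641, 0.0765]
tcp_rot: [-0.0, 0.995, -0.097, 0.001]
wrist_force: [-0.0, -1.2, -0.4]
gripper_width: 0.523
gripper_force: 30.8
```

Call:
carry_out --deltas '[[[0,0,0.012,0,0,0,0.3],[0,0,0.006,0,0,0,0.3],[0,0,0,0,0,0,0.3],[0,0,0,0,0,0,0.5],[0,0,0,0,0,0,0.65],[0,0,0,0,0,0,0.8],[0,0,0,0,0,0,0.9],[0,0,0,0,0,0,0.9],[0,0,0,0,0,0,0.9]]]'

```text
t: 7.03
eef_pos: [0.4796, 0.1646, 0.0717]
tcp_rot: [0.0, 0.995, -0.096, -0.0]
wrist_force: [0.2, -0.3, -0.1]
gripper_width: 0.901
gripper_force: 0.0
```

Call:
carry_out --deltas '[[[0,0,-0.06,0,0,0,0.9],[0,0,-0.12,0,0,0,0.9],[-0.05,0,-0.15,0,0,0,0.9],[-0.12,0,-0.15,0,0,0,0.8],[-0.18,0,-0.1,0,0,0,0.4],[-0.2,0,0,0,0,0,0],[-0.18,0,0,0,0,0,0],[-0.1,0,0,0,0,0,0],[0,0,0,0,0,0,0]]]'

```text
t: 7.78
eef_pos: [0.312, 0.1973, 0.1877]
tcp_rot: [0.001, 0.996, -0.093, -0.0]
wrist_force: [-1.0, -0.1, 0.2]
gripper_width: 0.087
gripper_force: 0.0
```

```bash
python3 - <<'E'
from h import *
k=np.load('rack.npz'); yaw=float(k['yaw']);o=k['o']
for n in ['wrist','top']:
    c=camera(n); cv2.imwrite(f'pics/{n}4.png',c['pixels']); discs(c)
s=r.observe(); print(s['eef_pos'],s['joint_positions'].round(3),s['gripper_width'])
R=np.array([[np.cos(yaw),-np.sin(yaw)],[np.sin(yaw),np.cos(yaw)]])
print('local',(s['eef_pos'][:2]-o)@R)
E
```

```text
[ 22. 458.] 1401 z 0.0685 xy 0.1403 0.5251 mean [0.1348 0.5252 0.0685] size 36.2 83.1
[242.  78.] 3396 z -0.2986 xy 1.2711 0.3218 mean [ 1.2727  0.3266 -0.2986] size 260.4 317.1
[ 51. 253.] 6127 z -0.3002 xy 0.4992 1.0293 mean [ 0.5015  1.0136 -0.3002] size 318.7 258.3
[602. 286.] 4864 z -0.2983 xy 0.4468 -1.0305 mean [ 0.4466 -1.0188 -0.2983] size 256.6 316.5
[268. 265.] 197 z 0.0879 xy 0.4766 0.1654 mean [0.4767 0.1649 0.0879] size 42.8 42.0
[115. 326.] 1681 z 0.0354 xy 0.2992 0.6188 mean [0.3008 0.6238 0.0354] size 191.7 122.4
[431. 316.] 347 z 0.0236 xy 0.3336 -0.3048 mean [ 0.3332 -0.3054  0.0236] size 58.1 57.7
[114. 398.] 2827 z 0.0717 xy 0.1007 0.5987 mean [0.1001 0.5971 0.0717] size 218.9 119.2
[634. 449.] 618 z -0.4157 xy -0.1693 -1.1565 mean [-0.1625 -1.1612 -0.4157] size 52.9 206.5
[0.31663795 0.19631917 0.18801813] [-6.200e-02 -6.000e-03 -5.320e-01  1.995e+00 -2.000e-03  1.150e+00
 -2.355e+00] 0.0014038860235971002
local [-0.12198237  0.00283721]
```

The disc lies flat in the pocket: its top is at z 0.088 and its position is (0.477,0.165). Now I'll tilt the tool back 40° with the fingers shut.

Call:
carry_out --deltas '[[[0.05,0.1,0,0,0,0,0],[0.05,0.1,0,0,0,0,0],[0,0,0,0,0.058,0,0],[0,0,0,0,0.058,0,0],[0,0,0,0,0.058,0,0],[0,0,0,0,0.058,0,0],[0,0,0,0,0.058,0,0],[0,0,0,0,0.058,0,0],[0,0,0,0,0,0,0],[0,0,0,0,0,0,0]]]'

```text
t: 8.72
eef_pos: [0.333, 0.1537, 0.1856]
tcp_rot: [0.036, 0.948, -0.09, 0.304]
wrist_force: [0.6, 1.0, 0.4]
gripper_width: 0.001
gripper_force: 0.0
```

```bash
cat >> h.py <<'E'
k=np.load('rack.npz'); yaw=float(k['yaw']);o=k['o']; Rz=Ro.from_euler('z',yaw)
def W(l): return Rz.apply(np.asarray(l,float))+[o[0],o[1],0]
def Loc(p): return Rz.inv().apply(np.asarray(p)-[o[0],o[1],0])
def tilt(deg): return Rz*Ro.from_euler('x',np.pi)*Ro.from_euler('y',deg,degrees=True)
E
python3 - <<'E'
from h import *
s=r.observe(); print(Loc(s['eef_pos']).round(4),s['joint_positions'].round(3)); go(W([-.03,-.04,.092]),tilt(40))
E
```

```text
[-0.0977 -0.0359  0.1856] [-0.257 -0.294 -0.654  2.373  0.543  0.795 -3.021]
delta mm [  0.6   2.8 115.5] share [0.0029 0.0141 0.5777]
rot [0.0109 0.0766 0.0077] share [0.0055 0.0383 0.0039]
```

Joints 2 and 7 are close to their limits. A half turn about the tool z axis gives the same shut-finger tool and recentres joint 7.

Call:
carry_out --deltas '[[[0,0,0.02,0,0,-0.0604,0],[0,0,0.02,0,0,-0.0604,0],[0,0,0.02,0,0,-0.0604,0],[0,0,0.02,0,0,-0.0604,0],[0,0,0.02,0,0,-0.0604,0],[0,0,0.02,0,0,-0.0604,0],[0,0,0.02,0,0,-0.0604,0],[0,0,0.02,0,0,-0.0604,0],[0,0,0.02,0,0,-0.0604,0],[0,0,0.02,0,0,-0.0604,0],[0,0,0.02,0,0,-0.0604,0],[0,0,0.02,0,0,-0.0604,0],[0,0,0.02,0,0,-0.0604,0]]]'

```text
t: 9.8
eef_pos: [0.3654, 0.1446, 0.1443]
tcp_rot: [0.241, 0.736, 0.604, 0.189]
wrist_force: [0.0, 0.0, -0.8]
gripper_width: 0.004
gripper_force: 0.0
```

```bash
python3 - <<'E'
from h import *
s=r.observe(); print(Loc(s['eef_pos']).round(4),s['joint_positions'].round(3)); go(W([-.03,-.04,.092]),tilt(40)*Ro.from_euler('z',np.pi))
E
```

```text
[-0.0642 -0.0386  0.1443] [-0.44  -0.135 -0.461  2.422  0.804  0.72  -1.69 ]
delta mm [-0.4 -2.7 62.5] share [-0.0022 -0.0137  0.3124]
rot [-0.0716 -0.047  -1.5678] share [-0.0358 -0.0235 -0.7839]
```

Call:
carry_out --deltas '[[[0,0,0.01,0,0,-0.0604,0],[0,0,0.01,0,0,-0.0604,0],[0,0,0.01,0,0,-0.0604,0],[0,0,0.01,0,0,-0.0604,0],[0,0,0.01,0,0,-0.0604,0],[0,0,0.01,0,0,-0.0604,0],[0,0,0.01,0,0,-0.0604,0],[0,0,0.01,0,0,-0.0604,0],[0,0,0.01,0,0,-0.0604,0],[0,0,0.01,0,0,-0.0604,0],[0,0,0.01,0,0,-0.0604,0],[0,0,0.01,0,0,-0.0604,0],[0,0,0.01,0,0,-0.0604,0],[0,0,0,0,0,0,0]]]'

```text
t: 10.97
eef_pos: [0.3801, 0.141, 0.123]
tcp_rot: [0.304, 0.096, 0.947, -0.037]
wrist_force: [-0.3, 1.0, 0.2]
gripper_width: 0.003
gripper_force: 0.0
```

```bash
python3 - <<'E'
from h import *
s=r.observe(); print(Loc(s['eef_pos']).round(4),s['joint_positions'].round(3)); go(W([-.03,-.04,.09]),tilt(42)*Ro.from_euler('z',np.pi))
E
```

```text
[-0.0491 -0.0392  0.123 ] [-0.515 -0.063 -0.361  2.441  0.929  0.676 -0.232]
delta mm [ 3.8 -0.2 38. ] share [ 0.0188 -0.0009  0.1899]
rot [-0.0165 -0.1101 -0.0014] share [-0.0083 -0.0551 -0.0007]
```

Call:
carry_out --deltas '[[[0,0,0,0,-0.055,0,0],[0.01,0,0.06,0,0,0,0],[0.01,0,0.08,0,0,0,0],[0,0,0.05,0,0,0,0],[0,0,0,0,0,0,0],[0,0,0,0,0,0,0]]]'

```text
t: 11.47
eef_pos: [0.3985, 0.1349, 0.0894]
tcp_rot: [0.334, 0.095, 0.937, -0.043]
wrist_force: [0.4, 0.3, -0.3]
gripper_width: 0.002
gripper_force: 0.0
```

```bash
python3 - <<'E'
from h import *
s=r.observe(); print(Loc(s['eef_pos']).round(4),s['joint_positions'].round(3)); go(W([.17,-.04,.09]),tilt(42)*Ro.from_euler('z',np.pi))
E
```

```text
[-0.0299 -0.0417  0.0894] [-0.517  0.073 -0.384  2.496  1.265  0.672 -0.601]
delta mm [-155.     4.7  126. ] share [-0.7752  0.0236  0.6302]
rot [-0.0236 -0.0473  0.0002] share [-0.0118 -0.0237  0.0001]
```

Call:
carry_out --deltas '[[[-0.03,0.001,0.024,0,0,0,0],[-0.015,0.001,0.012,0,0,0,0],[-0.015,0.001,0.012,0,0,0,0],[-0.015,0.001,0.012,0,0,0,0],[-0.02,0.001,0.016,0,0,0,0],[-0.03,0.001,0.024,0,0,0,0],[-0.039,0.001,0.0315,0,0,0,0],[-0.039,0.001,0.0315,0,0,0,0],[-0.039,0.001,0.0315,0,0,0,0],[-0.039,0.001,0.0315,0,0,0,0],[-0.039,0.001,0.0315,0,0,0,0],[-0.039,0.001,0.0315,0,0,0,0],[-0.039,0.001,0.0315,0,0,0,0],[-0.039,0.001,0.0315,0,0,0,0],[-0.039,0.001,0.0315,0,0,0,0],[-0.039,0.001,0.0315,0,0,0,0],[-0.03,0.001,0.024,0,0,0,0],[-0.02,0.001,0.016,0,0,0,0],[-0.01,0,0.008,0,0,0,0],[0,0,0,0,0,0,0]]]'

```text
t: 13.13
eef_pos: [0.5438, 0.1107, 0.0913]
tcp_rot: [0.335, 0.092, 0.937, -0.042]
wrist_force: [0.7, 0.1, -0.0]
gripper_width: -0.002
gripper_force: 0.0
```

```bash
python3 - <<'E'
from h import *
s=r.observe(); print(Loc(s['eef_pos']).round(4),s['joint_positions'].round(3),s['wrist_force']); go(W([.2,-.04,.09]),tilt(42)*Ro.from_euler('z',np.pi))
c=camera('side'); cv2.imwrite('pics/s5.png',c['pixels']); cv2.imwrite('pics/s5c.png',cv2.resize(c['pixels'][120:340,200:480],None,fx=2.7,fy=2.7))
E
```

```text
[ 0.1174 -0.0375  0.0913] [-0.329  0.242 -0.212  2.27   1.418  0.502 -0.401] [ 0.71151043  0.13911712 -0.04314114]
delta mm [-63.   -1.8  53.4] share [-0.3149 -0.009   0.2671]
rot [-0.019  -0.0452  0.0056] share [-0.0095 -0.0226  0.0028]
```

View pics/s5c.png

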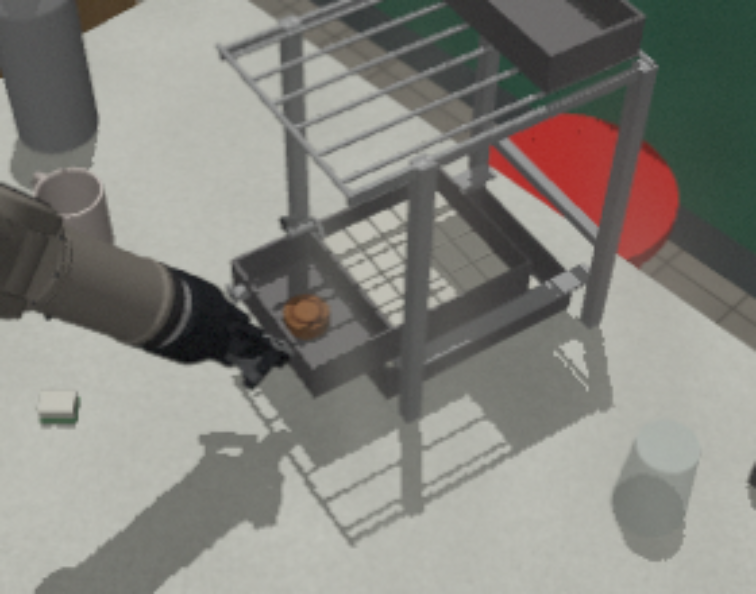

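The side view shows the fingertips pushing the front face near (265,350), the disc flat in the pocket at (306,315), and everything clear of the shelf. I'll push on.

Call:
carry_out --deltas '[[[-0.02,-0.001,0.017,0,0,0,0],[-0.029,-0.001,0.024,0,0,0,0],[-0.029,-0.001,0.024,0,0,0,0],[-0.029,-0.001,0.024,0,0,0,0],[-0.029,-0.001,0.024,0,0,0,0],[-0.029,0,0.024,0,0,0,0],[-0.029,0,0.024,0,0,0,0],[-0.029,0,0.024,0,0,0,0],[-0.02,0,0.016,0,0,0,0],[-0.012,0,0.01,0,0,0,0],[0,0,0,0,0,0,0]]]'

```text
t: 14.1
eef_pos: [0.6084, 0.095, 0.0907]
tcp_rot: [0.334, 0.093, 0.937, -0.043]
wrist_force: [0.4, -0.0, 0.3]
gripper_width: -0.0
gripper_force: 0.0
```

```bash
python3 - <<'E'
from h import *
s=r.observe(); print(Loc(s['eef_pos']).round(4),s['joint_positions'].round(3),s['wrist_force']); go(W([.2,-.04,.09]))
E
```

```text
[ 0.1838 -0.0404  0.0907] [-0.262  0.327 -0.171  2.143  1.394  0.448 -0.274] [ 0.38728652 -0.02432683  0.25156697]
delta mm [-12.    0.6  10.8] share [-0.0602  0.0031  0.054 ]
```

Creep forward until contact force shows.

Call:
carry_out --deltas '[[[-0.01,0,0.008,0,0,0,0],[-0.01,0,0.008,0,0,0,0],[-0.01,0,0.008,0,0,0,0],[-0.01,0,0.008,0,0,0,0],[0,0,0,0,0,0,0],[0,0,0,0,0,0,0]]]'

```text
t: 14.6
eef_pos: [0.6178, 0.0941, 0.0907]
tcp_rot: [0.334, 0.092, 0.937, -0.043]
wrist_force: [-0.2, 0.2, -0.5]
gripper_width: -0.004
gripper_force: 0.0
```

Call:
carry_out --deltas '[[[-0.008,0,0.0064,0,0,0,0],[-0.008,0,0.0064,0,0,0,0],[0,0,0,0,0,0,0],[0,0,0,0,0,0,0]]]'

```text
t: 14.93
eef_pos: [0.6218, 0.0934, 0.0908]
tcp_rot: [0.334, 0.092, 0.937, -0.043]
wrist_force: [-0.0, 0.0, 0.7]
gripper_width: -0.004
gripper_force: 0.0
```

```bash
python3 - <<'E'
from h import *
s=r.observe(); print(Loc(s['eef_pos']).round(4),s['wrist_force'])
P=np.vstack([cloud(camera(n)).reshape(-1,3) for n in ['top','side']]); L=Loc(P[np.isfinite(P[:,0])])
f=L[(L[:,1]>.0)&(L[:,1]<.07)&(abs(L[:,2]-.11)<.004)&(L[:,0]>.17)&(L[:,0]<.22)]; print(len(f),np.percentile(f[:,0],[5,25,50,75]))
d=L[(abs(L[:,1])<.07)&(L[:,2]>.078)&(L[:,2]<.095)&(L[:,0]>.21)&(L[:,0]<.29)]; print('disc',len(d),np.median(d,0))
E
```

```text
[ 0.1973 -0.0394  0.0908] [-0.03038195  0.03310374  0.7063599 ]
50 [0.2025482  0.20366084 0.20496905 0.20643315]
disc 385 [0.24171882 0.00029096 0.08613246]
```

Call:
carry_out --deltas '[[[-0.008,0,0.0064,0,0,0,0],[-0.008,0,0.0064,0,0,0,0],[0,0,0,0,0,0,0],[0,0,0,0,0,0,0]]]'

```text
t: 15.37
eef_pos: [0.624, 0.0931, 0.0903]
tcp_rot: [0.333, 0.091, 0.937, -0.043]
wrist_force: [-11.6, 1.3, 6.8]
gripper_width: 0.001
gripper_force: 4.9
```

Call:
carry_out --deltas '[[[-0.008,0,0.0064,0,0,0,0],[0,0,0,0,0,0,0],[0,0,0,0,0,0,0]]]'

```text
t: 15.62
eef_pos: [0.6242, 0.0931, 0.0901]
tcp_rot: [0.333, 0.091, 0.938, -0.043]
wrist_force: [-21.1, 0.9, 15.8]
gripper_width: 0.0
gripper_force: 10.6
```

The tray is home: about 21 N against the stop, with the front plane at about 0.204. Retreat, then tilt a little more.

Call:
carry_out --deltas '[[[0.02,0,-0.016,0,0,0,0],[0.06,0,-0.05,0,0,0,0],[0.08,0,-0.066,0,0,0,0],[0.08,0,-0.066,0,0,0,0],[0.04,0,-0.033,0,-0.05,0,0],[0,0,0,0,0,0,0],[0,0,0,0,0,0,0]]]'

```text
t: 16.2
eef_pos: [0.56, 0.1031, 0.0891]
tcp_rot: [0.355, 0.09, 0.929, -0.05]
wrist_force: [0.3, 0.3, 0.4]
gripper_width: -0.004
gripper_force: 0.0
```

```bash
python3 - <<'E'
from h import *
s=r.observe(); print(Loc(s['eef_pos']).round(4),s['joint_positions'].round(3),s['wrist_force']); T=tilt(45)*Ro.from_euler('z',np.pi)
go(W([.13,.036,.182]),T); e,Tn=tool(); print((T.inv().apply(W([.19,.036,.182])-W([.13,.036,.182]))/.2).round(3))
h=[]
for n in ['top','side']:
    L=Loc(cloud(camera(n)).reshape(-1,3)); L=L[np.isfinite(L[:,0])]
    a=L[(L[:,1]>-.02)&(L[:,1]<.088)&(L[:,2]>.115)&(L[:,2]<.3)&(L[:,0]>.16)&(L[:,0]<.206)]; h.append(a)
    p=a[(a[:,0]<.19)]; print(n,len(p),np.median(p,0),p.min(0),p.max(0)); 
    b=a[a[:,0]>.19]; print(len(b),b.min(0),b.max(0),np.polyfit(b[:,1],b[:,2],1))
    t=L[(L[:,1]>.05)&(L[:,1]<.07)&(abs(L[:,2]-.11)<.003)&(L[:,0]>.19)&(L[:,0]<.225)]; print('rim',np.median(t[:,0]) if len(t) else None)
E
```

```text
[ 0.1348 -0.0418  0.0891] [-0.35   0.275 -0.179  2.274  1.566  0.52  -0.535] [0.27043346 0.28027829 0.3509257 ]
delta mm [-59.5  75.1 -74.4] share [-0.2973  0.3753 -0.3719]
rot [-0.0287 -0.0518  0.0114] share [-0.0144 -0.0259  0.0057]
[-0.212  0.     0.212]
top 30 [0.17589143 0.04014964 0.16348937] [0.16939192 0.03491177 0.15545646] [0.18784249 0.04650894 0.16825387]
25 [ 0.19374362 -0.01666334  0.1152692 ] [0.20562734 0.08777243 0.1703272 ] [-0.46476243  0.17281345]
rim 0.20906674952079868
side 39 [0.17814425 0.03927875 0.16054183] [0.16933904 0.03432056 0.15161364] [0.18946203 0.04965063 0.16555765]
45 [0.19029497 0.02309126 0.11832343] [0.20105999 0.08495047 0.16771704] [-0.67504169  0.18358637]
rim 0.2064577038548542
```

Call:
carry_out --deltas '[[[-0.06,0.075,-0.074,0,-0.005,0,0],[-0.06,0.075,-0.074,0,-0.005,0,0],[-0.06,0.075,-0.074,0,-0.005,0,0],[-0.06,0.075,-0.074,0,-0.005,0,0],[-0.06,0.075,-0.076,0,-0.005,0,0],[0,0,0,0,0,0,0],[0,0,0,0,0,0,0]]]'

```text
t: 16.88
eef_pos: [0.5707, 0.1814, 0.1845]
tcp_rot: [0.38, 0.091, 0.919, -0.051]
wrist_force: [-0.3, -1.0, -0.7]
gripper_width: -0.003
gripper_force: 0.0
```

```bash
python3 - <<'E'
from h import *
s=r.observe(); print(Loc(s['eef_pos']).round(4),s['joint_positions'].round(3),s['wrist_force']); T=tilt(45)*Ro.from_euler('z',np.pi)
go(W([.187,.036,.182]),T); go(W([.187,.036,.172]))
c=camera('side'); cv2.imwrite('pics/s6c.png',cv2.resize(c['pixels'][100:320,220:440],None,fx=2.7,fy=2.7))
E
```

```text
[0.1302 0.037  0.1845] [-0.442  0.19  -0.274  2.1    1.196  0.713 -0.225] [-0.29156432 -1.009775   -0.73649147]
delta mm [-38.4  -0.2  42. ] share [-0.1919 -0.0008  0.21  ]
rot [-0.0266  0.0014  0.0068] share [-0.0133  0.0007  0.0034]
delta mm [-31.3   0.1  49.1] share [-0.1565  0.0004  0.2453]
```

View pics/s6c.png

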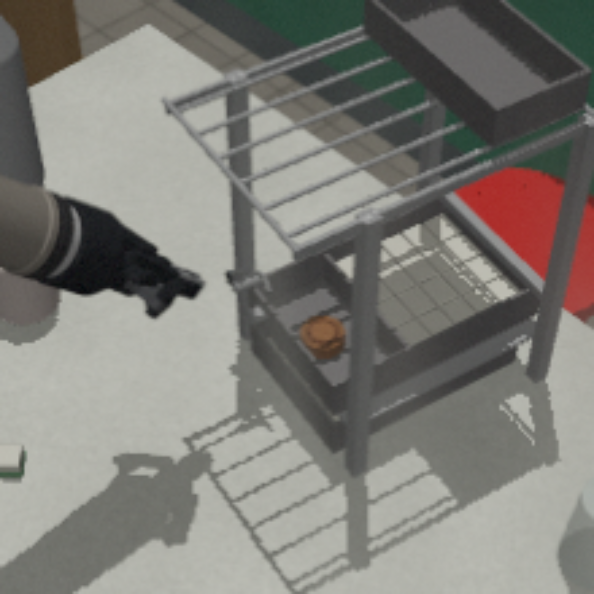

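The tray is home with the disc flat at (323,337). The hook's pin is at about (245,282), just ahead of the fingertips. I'll move over the pin.

Call:
carry_out --deltas '[[[-0.04,0,0.041,0,0,0,0],[-0.04,0,0.041,0,0,0,0],[-0.04,0,0.041,0,0,0,0],[-0.04,0,0.041,0,0,0,0],[-0.036,0,0.037,0,0,0,0],[0,0,0,0,0,0,0],[0,0,0,0,0,0,0]]]'

```text
t: 17.52
eef_pos: [0.6248, 0.1678, 0.1817]
tcp_rot: [0.379, 0.091, 0.919, -0.052]
wrist_force: [-0.4, -0.6, -0.5]
gripper_width: 0.003
gripper_force: 0.0
```

```bash
python3 - <<'E'
from h import *
s=r.observe(); print(Loc(s['eef_pos']).round(4),s['joint_positions'].round(3),s['wrist_force'])
for a in (.7,.6,.5,.4,.3,.2,.1,0,-.05):
    y=.098-.078*np.cos(a)-.003; z=.105+.078*np.sin(a)+.006+.008; print(a,[round(y,4),round(z,4)]); 
    e,T=tool(); d=T.inv().apply(W([.187,y,z])-e)/.2; print(d.round(4))
E
```

```text
[0.1859 0.0341 0.1817] [-0.385  0.262 -0.234  2.011  1.206  0.658 -0.148] [-0.3821306  -0.63331642 -0.51715782]
0.7 [np.float64(0.0353), np.float64(0.1692)]
[0.0403 0.0079 0.0477]
0.6 [np.float64(0.0306), np.float64(0.163)]
[ 0.0625 -0.0149  0.0703]
0.5 [np.float64(0.0265), np.float64(0.1564)]
[ 0.0861 -0.0343  0.0945]
0.4 [np.float64(0.0232), np.float64(0.1494)]
[ 0.111  -0.0504  0.1198]
0.3 [np.float64(0.0205), np.float64(0.1421)]
[ 0.137  -0.0627  0.1461]
0.2 [np.float64(0.0186), np.float64(0.1345)]
[ 0.1638 -0.0714  0.1731]
0.1 [np.float64(0.0174), np.float64(0.1268)]
[ 0.191  -0.0762  0.2005]
0 [np.float64(0.017), np.float64(0.119)]
[ 0.2186 -0.0771  0.2281]
-0.05 [np.float64(0.0171), np.float64(0.1151)]
[ 0.2323 -0.076   0.2419]
```

Call:
carry_out --deltas '[[[0.02,0.004,0.024,0,0,0,0],[0.02,0.004,0.024,0,0,0,0],[0.011,-0.012,0.011,0,0,0,0],[0.011,-0.011,0.011,0,0,0,0],[0.012,-0.01,0.012,0,0,0,0],[0.012,-0.009,0.012,0,0,0,0],[0.012,-0.008,0.013,0,0,0,0],[0.013,-0.008,0.013,0,0,0,0],[0,0,0,0,0,0,0]]]'

```text
t: 18.27
eef_pos: [0.6227, 0.1567, 0.1487]
tcp_rot: [0.379, 0.091, 0.92, -0.053]
wrist_force: [-0.8, -0.3, -0.6]
gripper_width: 0.004
gripper_force: 0.0
```

```bash
python3 - <<'E'
from h import *
s=r.observe(); print(Loc(s['eef_pos']).round(4),s['wrist_force'])
cs=[camera(n) for n in ['side','top']]
for c in cs:
    L=Loc(cloud(c).reshape(-1,3)); L=L[np.isfinite(L[:,0])]
    a=L[(L[:,1]>.045)&(L[:,1]<.08)&(L[:,2]>.113)&(L[:,2]<.3)&(L[:,0]>.188)&(L[:,0]<.202)]; print(len(a)); 
    if len(a)>4: print(np.arctan2(a[:,2]-.111,.098-a[:,1]).round(2)[:40])
cv2.imwrite('pics/s7c.png',np.hstack([cv2.resize(c['pixels'][a:a+110,b:b+110],None,fx=3.6,fy=3.6,interpolation=cv2.INTER_CUBIC) for c,a,b in((cs[0],170,270),(cs[1],150,220))]))
E
```

```text
[0.186  0.0229 0.1487] [-0.7706778  -0.2871955  -0.64648519]
0
9
[0.39 0.62 0.52 0.15 0.07 0.29 0.22 0.3  0.32]
```

View pics/s7c.png

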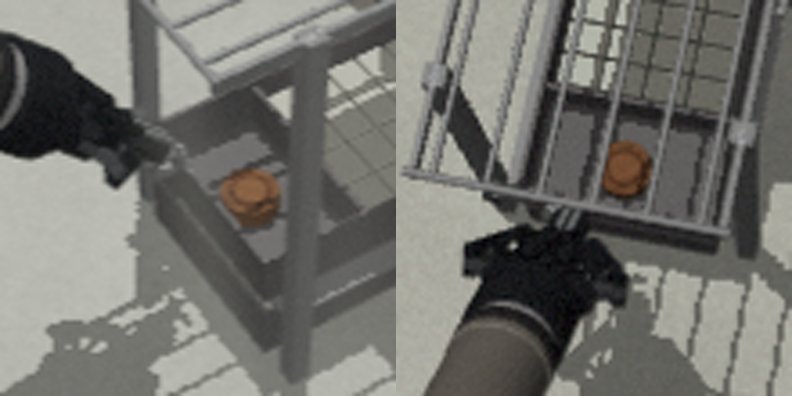

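The hook arm, at (165,150) in the left crop, is coming down ahead of the fingertip. I'll continue along the arc.

Call:
carry_out --deltas '[[[0.013,-0.007,0.013,0,0,0,0],[0.013,-0.006,0.013,0,0,0,0],[0.013,-0.005,0.013,0,0,0,0],[0.013,-0.004,0.013,0,0,0,0],[0.013,-0.003,0.013,0,0,0,0],[0.013,-0.002,0.013,0,0,0,0],[0.013,0,0.013,0,0,0,0],[0.008,0,0.008,0,0,0,0],[0,0,0,0,0,0,0]]]'

```text
t: 19.12
eef_pos: [0.6215, 0.1518, 0.1209]
tcp_rot: [0.379, 0.09, 0.92, -0.052]
wrist_force: [0.0, 0.2, 0.2]
gripper_width: -0.002
gripper_force: 0.0
```

Call:
carry_out --deltas '[[[0.008,0,0.008,0,0,0,0],[0,0,0,0,0,0,0],[0,0,0,0,0,0,0]]]'

```text
t: 19.37
eef_pos: [0.6219, 0.1519, 0.1196]
tcp_rot: [0.379, 0.09, 0.919, -0.052]
wrist_force: [-0.2, -0.9, 0.4]
gripper_width: 0.0
gripper_force: 0.0
```

Call:
carry_out --deltas '[[[0.008,0,0.008,0,0,0,0],[0.006,0,0.006,0,0,0,0],[0,0,0,0,0,0,0],[0,0,0,0,0,0,0]]]'

```text
t: 19.7
eef_pos: [0.6224, 0.1519, 0.1166]
tcp_rot: [0.38, 0.091, 0.919, -0.052]
wrist_force: [-1.8, 0.3, 4.1]
gripper_width: 0.003
gripper_force: 2.0
```

Call:
carry_out --deltas '[[[0.008,0,0.008,0,0,0,0],[0,0,0,0,0,0,0],[0,0,0,0,0,0,0]]]'

```text
t: 19.95
eef_pos: [0.6228, 0.1519, 0.116]
tcp_rot: [0.381, 0.091, 0.919, -0.052]
wrist_force: [-8.1, -1.1, 13.0]
gripper_width: -0.001
gripper_force: 6.0
```

The hook stopped hard at the closed height, with 13 N upward. Back off and verify.

Call:
carry_out --deltas '[[[-0.02,0,-0.02,0,0,0,0],[-0.03,0,-0.04,0,0,0,0],[0,0,-0.1,0,0,0,0],[0.05,0,-0.15,0,0,0,0],[0.08,0,-0.15,0,0,0,0],[0.08,0,-0.15,0,0,0,0],[0.04,0,-0.08,0,0,0,0],[0,0,0,0,0,0,0],[0,0,0,0,0,0,0],[0,0,0,0,0,0,0]]]'

```text
t: 20.78
eef_pos: [0.4996, 0.1786, 0.1824]
tcp_rot: [0.379, 0.091, 0.919, -0.052]
wrist_force: [0.2, -0.3, -0.1]
gripper_width: -0.003
gripper_force: 0.0
```

```bash
python3 - <<'E'
from h import *
s=r.observe(); print(Loc(s['eef_pos']).round(4),s['wrist_force'])
cs=[camera(n) for n in ['side','top']]
for c in cs:
    L=Loc(cloud(c).reshape(-1,3)); L=L[np.isfinite(L[:,0])]
    a=L[(L[:,1]>-.01)&(L[:,1]<.09)&(L[:,2]>.09)&(L[:,2]<.3)&(L[:,0]>.165)&(L[:,0]<.1995)]; print(len(a),np.median(a,0).round(3),a[:,2].max(),a[a[:,1]<.035,2].round(3))
    d=L[(abs(L[:,1])<.07)&(L[:,2]>.083)&(L[:,2]<.092)&(L[:,0]>.21)&(L[:,0]<.29)]; print('disc',np.median(d,0).round(4),d[:,2].std())
    f=L[(L[:,1]>-.07)&(L[:,1]<.07)&(abs(L[:,2]-.11)<.003)&(L[:,0]>.2)&(L[:,0]<.215)]; print('rim',np.median(f[:,0]))
cv2.imwrite('pics/s8c.png',np.hstack([cv2.resize(c['pixels'][a:a+110,b:b+110],None,fx=3.6,fy=3.6,interpolation=cv2.INTER_CUBIC) for c,a,b in((cs[0],170,270),(cs[1],150,220))]))
E
```

```text
[0.061  0.0206 0.1824] [ 0.24519854 -0.32603495 -0.08426697]
140 [0.195 0.034 0.107] 0.11561142293297388 [0.112 0.111 0.106 0.105 0.109 0.103 0.11  0.112 0.107 0.11  0.112 0.108
 0.11  0.113 0.111 0.112 0.111 0.113 0.11  0.113 0.107 0.111 0.108 0.11
 0.107 0.11  0.107 0.106 0.109 0.108 0.111 0.108 0.108 0.107 0.11  0.111
 0.114 0.108 0.109 0.108 0.103 0.104 0.106 0.106 0.106 0.114 0.111 0.11
 0.105 0.108 0.103 0.104 0.096 0.106 0.107 0.105 0.109 0.107 0.11  0.105
 0.104 0.093 0.1   0.104 0.102 0.102 0.105 0.097 0.098 0.091 0.094]
disc [0.245  0.0018 0.0858] 0.0016158575644906732
rim 0.20688339198947633
116 [0.195 0.031 0.109] 0.11896649630068844 [0.113 0.119 0.111 0.108 0.107 0.107 0.104 0.112 0.117 0.113 0.109 0.114
 0.111 0.108 0.112 0.111 0.105 0.11  0.116 0.11  0.109 0.114 0.109 0.11
 0.098 0.101 0.104 0.092 0.113 0.11  0.11  0.114 0.104 0.108 0.114 0.113
 0.108 0.111 0.11  0.111 0.105 0.11  0.112 0.115 0.111 0.111 0.111 0.109
 0.114 0.105 0.109 0.111 0.11  0.113 0.107 0.109 0.112 0.11  0.111 0.103
 0.108]
disc [2.436e-01 2.000e-04 8.810e-02] 0.0021699086327452767
rim 0.20745153079085155
```

View pics/s8c.png

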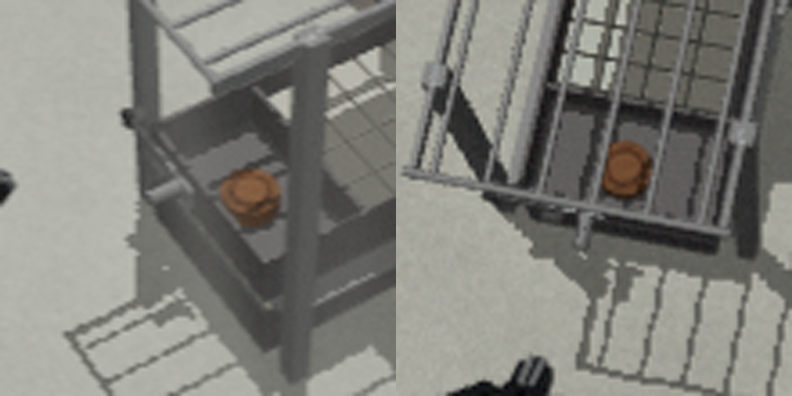

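The hook is level with its pin at (165,190) in the left crop and its top at about 0.111 m, as expected when closed. The disc is flat, the tray is home and the robot is clear. Handing in.

```bash
python3 -c "
from plant import r
print(r.job_done())"
```

```text
the job is handed in; nothing more can be done
None
```

The disc lies flat in the tray's front pocket, the tray is fully home, and the hook rests in its catch; the job is handed in at about 21 s of the 69 s allowed, with no verdict shown.

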